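# Wedge the pack catch open with a marker and lift out the reagent pack

### The arm

A 6-joint arm with a two-finger parallel gripper is mounted at the origin on a cart in front of the work surface, level with it; the furniture and walls round the work are solid. World frame = base frame: x ahead of the robot, y to its left, z up, the work surface at z = 0. Lengths are in m, angles in degrees, forces in N, time in s.
With the tool pointing down it reaches from about 0.325 to 0.85 m from the base axis. Payload 15.5 kg.
Tool frame: the origin (TCP) lies at the very end of the fingers, on their centre line; the grasp point (between the pads) lies arm.grip_depth behind it (arm.grip_depth is the distance from the TCP to the grasp point, in m); z points along the fingers, y is the direction in which the jaws open and shut (so a half turn about z gives the same grasp; the last joint's range is limited). The gripper opens to 91 mm and grips with 3 to 60 N. Pads are 32 mm wide; open, the fingers measure 118 mm over their backs; the gripper's body (76 mm by 178 mm) begins 60 mm behind the grasp point.
Start: joints at [71.763, 28.281, 77.091, -0, 74.628, -5.472], TCP at [0.138, 0.61, 0.214] pointing down, gripper open.
Joint ranges: [-166.48, 166.48], [-47.26, 123.95], [12.59, 153.08], [-70.14, 250.14], [6.76, 159.57], [-176.63, 176.63]. Speed limits (degrees/s): [108.29, 108.29, 147.25, 172.46, 172.46, 172.46].

### API

Orientations are given as a 3x3 rotation matrix whose columns are the frame's x, y, z axes.
In Python, from rig import arm gives the robot as it stands. Calls block until the motion is done:
- arm.move_to(position, orientation): joint-space move of the TCP to a pose.
- arm.move_l(position, orientation=None, feed=0.15): straight line of the TCP; orientation=None keeps the orientation; feed is the mean speed in m/s.
- arm.move_joints(angles): joint-space move.
- arm.grip(opening): finger opening in m; the grip force is fixed at half the most; returns when the fingers have stopped.
- arm.sleep(seconds).
- arm.solve_ik(position, orientation): joint angles nearest the present ones, or None.
- arm.snapshot(name): name is "scene" or "top"; returns the picture (400x640x3 uint8, red, green, blue); there is no depth.
- arm.get_calibration(name): a dict with "intrinsics" (3x3 intrinsics, pixels), "k1" (the pictures are not rectified: a ray, as slopes to the right and down, at radius r is drawn at 1 + k1 r^2 times it, then the intrinsics apply), "cam_to_world" (4x4, takes a point from camera to world coordinates). Camera axes: x right, y down, z forward; pixel columns grow to the right and rows downward; lengths in m; the calibration is good to about 2 mm. A picture is of the moment at which its call begins. get_calibration takes no time and is no camera call.
A pose or a line that the arm cannot do raises arm.Unreachable and nothing moves.
- arm.sign_off(): hands the job in, once; it reports no verdict.
Readings, each from a call of its own:
- arm.current_t(): time.
- arm.current_joint_positions(): joint angles.
- arm.current_dq(): joint speeds.
- arm.current_tau(): joint torques, N m.
- arm.current_ee_pos(): TCP position.
- arm.current_tool_rot(): TCP orientation.
- arm.current_force(): force on the tool from outside, world axes, zero at the start.
- arm.current_torque(): the same for the moment, N m.
- arm.current_width(): finger opening in m.
Only numpy, scipy, OpenCV 4.12 (cv2) and the standard library are available. Lean on these libraries where they do the work, as an engineer would, in place of code of your own. Each camera call takes 0.05 s, during which the arm holds its last target. There are 200 camera calls.

### The job

Take the spent reagent pack out of the sloping bay of the white analyser. A spring catch holds it down and you have only one hand, so first jam the marker pen between the catch's thumb flange and the fixed rib next to it so that the catch stays open by itself, then lift the pack out and set it down gently, flat and right way up, in the steel tray. Leave the marker wedged in place so that the bay stays open for the new pack, and do not disturb the forceps, timer or brown bottle.

Things in the scene. Friction and masses are not known exactly. Their poses are not given: they have to be found in the camera images.
- analyser: white benchtop instrument fixed to the bench, 213 deep (x) x 212 wide (y) x 142 high at the back, its top sloping down at 30 degrees to the front; black display and keys on the left of the slope, reagent bay on the right. Origin on the bench; x points to its back, y to its left, z up. It spans x -108 to 105, y -86 to 126 mm.
- bay: grey reagent bay on the slope. Origin: floor under the middle of the seated pack; x up the slope (to the back), y left, z square off the slope. Its frame, mm: floor z 0; foot stop x -61 to -51, to z 18; side guides y +-28.5 to +-34, to z 9; behind the pack the catch block, x 54 to 100, y -84 to 42, flat top at z 22; on it a spring cover x 82 to 100, y -26 to 40, to z 37.
- rib (a point): point on the fixed grey rib on the catch block's top, right of the pack: on its back face, at the right end of its straight part; bay frame (58.5, -58, 28) mm, axes as the bay. Straight from here 34 mm to the left (+y), z 22 to 36 mm; to the right it bends 25 degrees forward (down the slope) for 24 mm, to about x 48, y -81 mm.
- thumb_flange (a point): point on the catch's upright 4 mm steel thumb flange behind the rib: on its front face, at the right end of its straight part; bay frame (60, -58, 28) mm when shut, moves with the catch, axes as the bay. Straight from here 36 mm and more to the left, parallel to the rib, z 23 to 41 mm; to the right it bends 25 degrees backward (up the slope) for 24 mm.
- mouth (a point): middle of the flared mouth between rib and flange: bay frame (59, -81, 28) mm, axes as the bay, fixed. The mouth is about 22 mm wide (x), open to the right (-y) and above. A marker lying along bay y, its middle at z 28 to 30 mm, is pushed from here to the left with 10 to 18 N; its leading end goes 36 to 58 mm past this point (at 62 it meets the catch plate), the rest sticks out.
- catch (a joint): travel of the steel spring catch up the slope (bay +x), m: 0 shut, 0.013 fully open. The spring pushes it shut with 4 N when shut, 6 N at 0.0085. Its nose (bay y -16 to 16, z 23 to 28 mm) covers the last 5 mm of the pack's ledge when shut, so the pack is free from about 0.0065 on; a marker fully in the gap holds it at about 0.0085.
- pack: spent reagent pack: white plastic box with two black caps, about 240 g, 100 long (x) x 54 wide (y) x 60 high, caps 8 mm more. Origin: centre of its underside; z up through the caps. Its back 14 mm is a ledge only 22 mm high, held by the catch. In the bay its axes are the bay's; it comes out square to the slope (bay +z). Grip it across its width, about 40 mm above its underside.
- tray: plain steel tray fixed to the bench, 190 (x) x 130 (y) mm outside, 24 high, walls 3 mm, floor 3 mm thick. Origin: centre of its underside, z up.
- marker: the only marker pen, white barrel and black cap, 132 long (y; the cap at the -y end) and 10 thick where it bears sideways (x), 12 high (z), 12 g, lying on the bench. Origin: middle of its length, at its underside. It does not roll. Either end may go in first.
- forceps: bystander: steel forceps, 116 mm long, lying on the bench; origin at the middle of its underside.
- timer: bystander: white digital timer, 66x66x19 mm, on the bench; origin at the middle of its underside.
- bottle: bystander: brown bottle with black cap, 50 mm across, 85 mm high, on the bench; origin at the middle of its underside.

How it is judged:
By the outcome, as a careful person would: the job done as asked, in the order asked, and still so for the second after the job is handed in, with the robot touching nothing.
It also fails if it takes over 58 s, if anything falls off the work surface, if the arm or the gripper's body presses on something with over 40 N, if the wrist force passes 120 N, or if a joint passes its speed limit or range.

## Working session

There is one attempt and no reset: what is moved stays moved. The work goes in short steps, each a Python script; the robot and the scene stay as the last script left them, time stands still between calls to the robot, and variables do not carry over. Pictures are saved under pics/ and viewed, about 8 in all and at most 12, crops included, and the job is handed in when it is done.

```bash
mkdir -p pics; ls
python3 - <<'E'
from rig import arm
import cv2,numpy as np
for n in("scene","top"):
    im=arm.snapshot(n); cv2.imwrite(f"pics/{n}0.png",im[:,:,::-1])
    c=arm.get_calibration(n); print(n,c["intrinsics"],c["k1"],np.round(c["cam_to_world"],4))
print(arm.grip_depth,arm.current_t(),arm.current_tool_rot())
E
```

```text
pics
scene [[411.8987486    0.         320.56774241]
 [  0.         411.8987486  191.3574418 ]
 [  0.           0.           1.        ]] 0.0012758535234591694 [[ 0.4876 -0.4055  0.7732 -0.2786]
 [-0.8729 -0.2074  0.4417 -0.5747]
 [-0.0187 -0.8902 -0.4551  0.592 ]
 [ 0.      0.      0.      1.    ]]
top [[439.66990581   0.         325.99853002]
 [  0.         439.66990581 193.69201083]
 [  0.           0.           1.        ]] -0.0858643801815431 [[ 0.0071 -0.9965  0.0836  0.4604]
 [-0.9999 -0.006   0.0142 -0.1027]
 [-0.0136 -0.0837 -0.9964  1.1181]
 [ 0.      0.      0.      1.    ]]
0.0188 0.1 [[-9.75293927e-01  2.20910919e-01 -3.50102684e-04]
 [ 2.20911167e-01  9.75293390e-01 -1.02981629e-03]
 [ 1.13955170e-04 -1.08171517e-03 -9.99999408e-01]]
```

View pics/scene0.png

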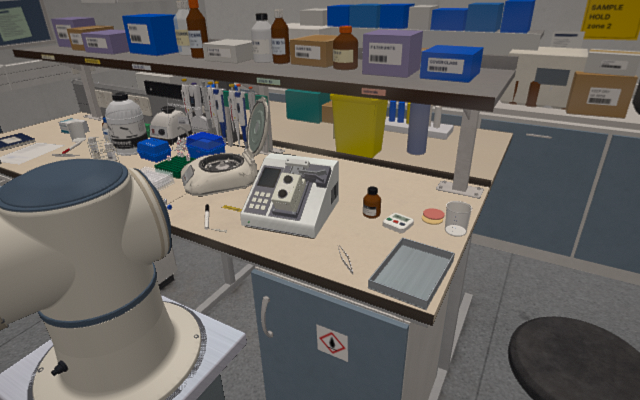

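View pics/top0.png

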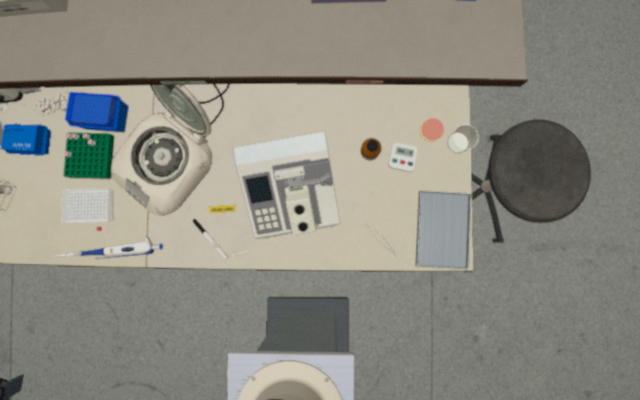

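Scene: the analyser is at about (290,195) in both views. In the top view I see the marker (195,221)-(228,257), tray (443,230), forceps (381,240), timer (404,157) and bottle (371,148).

Run:
```python
import cv2
t=cv2.imread("pics/top0.png");s=cv2.imread("pics/scene0.png")
cv2.imwrite("pics/tc.png",cv2.resize(t[125:265,185:345],None,fx=5,fy=4.285714*1.0 if 0 else 5,interpolation=cv2.INTER_CUBIC)[:600] if 0 else cv2.resize(t[128:248,225:345],None,fx=5,fy=5,interpolation=cv2.INTER_CUBIC))
cv2.imwrite("pics/sc.png",cv2.resize(s[145:245,235:345],None,fx=6,fy=6,interpolation=cv2.INTER_CUBIC))
```

```text
(no output)
```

View pics/tc.png

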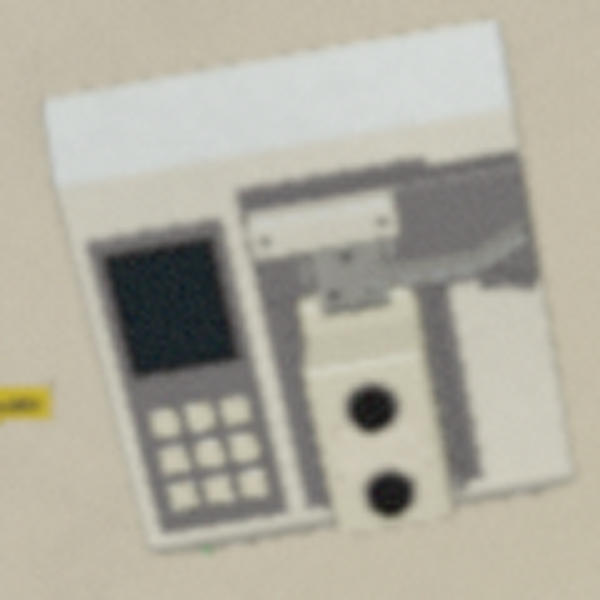

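View pics/sc.png

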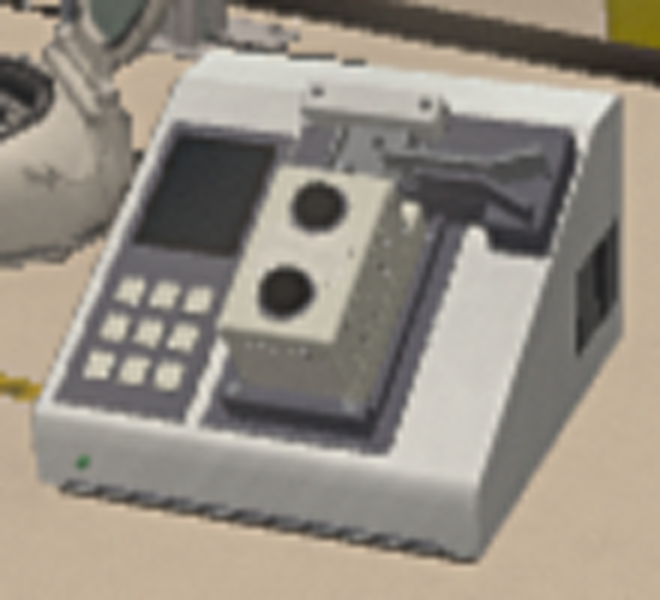

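The top crop shows the pack's upper face with corners at about (337,525), (447,517), (425,355) and (311,372), and caps at (373,408) and (390,493). The scene crop shows the same corners at (220,328), (333,343), (393,185) and (275,168). The rib and flange mouth opens to the right. I'll solve the bay pose from these points in both views and segment the loose items.

```bash
cat > h.py <<'E'
import numpy as np, cv2
from rig import arm
CAL={n:arm.get_calibration(n) for n in("scene","top")}
def project(n,P):
    c=CAL[n]; T=np.linalg.inv(c["cam_to_world"]); p=np.atleast_2d(P)@T[:3,:3].T+T[:3,3]
    s=p[:,:2]/p[:,2:]; s=s*(1+c["k1"]*(s**2).sum(1,keepdims=True)); K=c["intrinsics"]
    return s*[K[0,0],K[1,1]]+K[:2,2]
def onplane(n,uv,z):
    c=CAL[n]; uv=np.float64(uv).reshape(-1,1,2)
    s=cv2.undistortPoints(uv,c["intrinsics"],np.array([c["k1"],0,0,0.]))[:,0]
    T=c["cam_to_world"]; d=np.c_[s,np.ones(len(s))]@T[:3,:3].T; o=T[:3,3]
    return o+d*((z-o[2])/d[:,2])[:,None]
def bayR(yaw):
    c,s=np.cos(yaw),np.sin(yaw); a=np.radians(30)
    return np.array([[c,-s,0],[s,c,0],[0,0,1]])@np.array([[np.cos(a),0,-np.sin(a)],[0,1,0],[np.sin(a),0,np.cos(a)]])
E
cat > m.py <<'E'
from h import *
from scipy.optimize import least_squares
pts=np.array([[-50,27,60],[-50,-27,60],[36,-27,60],[36,27,60],[100,40,37],[100,-26,37],[82,-26,37],[82,40,37]])/1e3
top=np.array([[337,525],[447,517],[425,355],[311,372],[245,212],[395,192],[400,237],[252,257]])/5+[225,128]-.4
sc=np.array([[220,328],[333,343],[393,185],[275,168],[np.nan]*2,[445,98],[440,125],[300,110]])/6+[235,145]-.42
ct=np.array([[373,408],[390,493]])/5+[225,128]-.4; cs=np.array([[319,206],[286,291]])/6+[235,145]-.42
def f(p):
    R=bayR(p[0]); W=pts@R.T+p[1:4]; C=np.array([[p[4],0,.068],[p[5],0,.068]])@R.T+p[1:4]
    r=np.r_[project("top",W)-top,project("scene",W)-sc,2*(project("top",C)-ct),2*(project("scene",C)-cs)]
    return r
q=least_squares(lambda p:np.nan_to_num(f(p)).ravel(),[.15,.55,-.05,.08,.02,-.02],loss="soft_l1")
print(np.degrees(q.x[0]),q.x[1:]); print(f(q.x).round(1).tolist()); np.save("bay.npy",q.x[:4])
im=cv2.imread("pics/top0.png"); hsv=cv2.cvtColor(im,cv2.COLOR_BGR2HSV)
sub=np.zeros(im.shape[:2],np.uint8); sub[205:264,183:252]=1
bench=np.median(im[240:262,255:350].reshape(-1,3),0); print("bench",bench)
d=np.abs(im.astype(int)-bench).max(2)
m=((d>28)&(sub>0)).astype(np.uint8)
n,l,st,ce=cv2.connectedComponentsWithStats(m)
for i in range(1,n):
    if st[i,4]>15:
        c=np.argwhere(l==i)[:,::-1].astype(np.float32); r=cv2.minAreaRect(c); b=cv2.boxPoints(r)
        print("comp",st[i],r); print(onplane("top",b,.010).round(4).tolist())
m=((d>35)).astype(np.uint8); m[:,:360]=0;m[:185]=0;m[:,474:]=0;m[270:]=0
n,l,st,ce=cv2.connectedComponentsWithStats(m)
for i in range(1,n):
    if st[i,4]>60:
        r=cv2.minAreaRect(np.argwhere(l==i)[:,::-1].astype(np.float32)); print("tray?",st[i],onplane("top",cv2.boxPoints(r),.024).round(4).tolist(),onplane("top",[r[0]],.024).round(4))
cv2.imwrite("pics/mk.png",np.hstack([cv2.resize(im[205:270,180:255],None,fx=5,fy=5,interpolation=cv2.INTER_CUBIC),cv2.resize(im[180:275,405:480],None,fx=5,fy=5,interpolation=cv2.INTER_CUBIC)[:325]]))
E
python3 m.py
```

```text
10.055154389063354 [ 0.52903075 -0.0254554   0.07745172  0.01360469 -0.03028375]
[[0.4, 1.3], [1.5, -1.0], [-0.3, -1.9], [-1.5, -1.2], [0.4, 1.6], [-0.1, 0.5], [0.3, -1.0], [0.7, -0.0], [-0.8, 0.4], [0.2, 1.0], [0.6, -0.6], [1.0, -0.2], [nan, nan], [0.5, -0.1], [-0.6, 0.7], [0.1, 0.4], [-0.2, 0.1], [-0.1, 0.1], [-0.5, -0.3], [-0.5, -0.3]]
bench [168. 189. 195.]
comp [209 205  27   8 196] ((222.0, 208.5), (7.0, 26.0), 90.0)
[[0.5227, 0.2111, 0.01], [0.5232, 0.1441, 0.01], [0.5054, 0.1437, 0.01], [0.5048, 0.2106, 0.01]]
comp [192 218  15  16  96] ((198.75003051757812, 225.75003051757812), (17.677669525146484, 5.656853675842285), 45.0)
[[0.4802, 0.2579, 0.01], [0.4905, 0.2478, 0.01], [0.4591, 0.2146, 0.01], [0.4488, 0.2246, 0.01]]
tray? [ 415  185   59   85 4147] [[0.5754, -0.3098, 0.024], [0.5764, -0.4567, 0.024], [0.3669, -0.4533, 0.024], [0.3669, -0.3083, 0.024]] [[ 0.4708 -0.3815  0.024 ]]
```

View pics/mk.png

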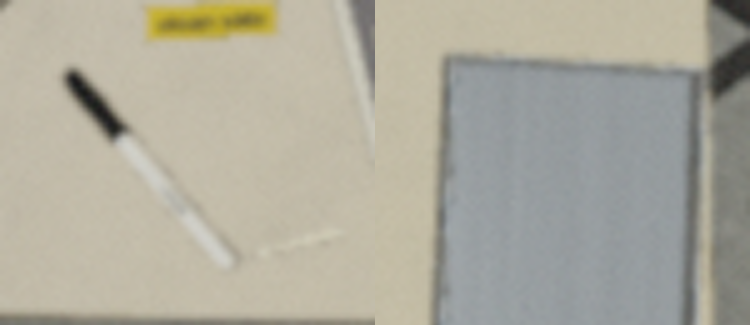

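The marker runs from its cap end at crop (70,70) to its tip at (232,265). The tray corners are (447,57) and (698,72), turned about 2.7° clockwise. I'll grasp the marker now and check the bay fit with an overlay at the same time.

Run:
```python
from h import *
e=onplane("top",np.array([[70,70],[232,265]])/5+[180,205]-.4,.006)
u=e[0]-e[1]; L=np.linalg.norm(u); u/=L; mid=e.mean(0); print("marker",e.round(4).tolist(),"len",L)
t=onplane("top",[[419.2,191.2],[469.4,194.2],[466.8,268],[417,267]],.024); print("tray",t.round(4).tolist(),t.mean(0),[np.linalg.norm(t[i]-t[(i+1)%4]) for i in range(4)])
assert .122<L<.142
z=np.array([0,0,-1.]); R=np.c_[u,np.cross(z,u),z]
g=mid-.009*u; np.save("mk.npy",np.r_[g,u])
p=np.load("bay.npy"); B=bayR(p[0]); tops=[]
bp=np.array([[-50,27,60],[-50,-27,60],[36,-27,60],[36,27,60],[100,40,37],[100,-26,37],[82,-26,37],[82,40,37],[58.5,-58,36],[58.5,-24,36],[48,-81,36],[60,-58,41],[71,-81,41],[54,-84,22],[100,-84,22],[54,42,22],[-61,30,18],[-61,-30,18]])/1e3@B.T+p[1:]
out=[]
for n,(x,y,w,h_) in {"top":(235,140,115,105),"scene":(240,147,95,95)}.items():
    im=cv2.imread(f"pics/{n}0.png")[y:y+h_,x:x+w]; k=560/h_ if n=="scene" else 400/w
    im=cv2.resize(im,None,fx=k,fy=k,interpolation=cv2.INTER_CUBIC)
    for q in project(n,bp): cv2.drawMarker(im,tuple(int(v) for v in ((q-[x,y]+.5)*k)),(0,0,255),cv2.MARKER_CROSS,9,1)
    im=cv2.resize(im,(400,int(400*im.shape[0]/im.shape[1]))); out.append(cv2.copyMakeBorder(im,0,400-im.shape[0],0,0,cv2.BORDER_CONSTANT) if im.shape[0]<400 else im[:400])
cv2.imwrite("pics/ov.png",np.hstack(out))
arm.grip(.04)
G=np.array([g[0],g[1],.003])
arm.move_to(G+[0,0,.08],R); print(arm.current_t(),arm.current_joint_positions())
arm.move_l(G,feed=.1); arm.grip(0.0); print("w",arm.current_width(),arm.current_force(),arm.current_t())
arm.move_l(G+[0,0,.06],feed=.2); print(arm.current_width(),arm.current_t())
cv2.imwrite("pics/a1.png",arm.snapshot("scene")[:,:,::-1])
```

```text
marker [[0.4878, 0.2514, 0.006], [0.3899, 0.1651, 0.006]] len 0.13045941888282925
tray [[0.5599, -0.3202, 0.024], [0.5531, -0.447, 0.024], [0.3694, -0.4377, 0.024], [0.3718, -0.3133, 0.024]] [ 0.4635244  -0.37955897  0.024     ] [np.float64(0.12698590687744293), np.float64(0.18395225490397102), np.float64(0.12437261538667298), np.float64(0.1882143193026591)]
2.8833 [1.79781712e+01 2.75183552e+01 1.05962051e+02 5.87039235e-03
 4.64880131e+01 6.65166872e+01]
w 0.009838966248539936 [ 0.47040619 -0.38206611  5.08132568] 4.4
0.009846935985510065 4.85
```

View pics/ov.png

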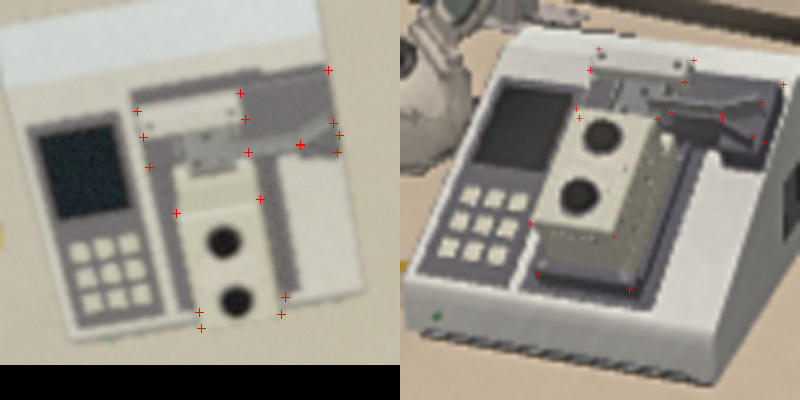

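The marker is gripped (width 9.8 mm, measured length 130 mm). The tray measures 186×126 mm, and the flange and rib projections land on their images within about 1 px. Next I'll carry the marker to the pre-insertion pose and look at it relative to the mouth.

```bash
cat >> h.py <<'E'
_p=np.load("bay.npy"); B=bayR(_p[0]); O=_p[1:]
def bay(x,y,z): return O+B@(np.array([x,y,z])/1e3)
def tobay(P): return (np.array(P)-O)@B*1e3
RI=np.c_[B[:,1],B[:,0],-B[:,2]]   # marker insertion: tool x=bay y, tool y=bay x, tool z=-bay z
def crops(tag,boxes):
    o=[]
    for n,(x,y,w,h_) in boxes.items():
        im=arm.snapshot(n)[:,:,::-1]; cv2.imwrite(f"pics/{tag}_{n}.png",im)
        o.append(cv2.resize(im[y:y+h_,x:x+w],(400,int(400*h_/w)),interpolation=cv2.INTER_CUBIC))
    H=max(i.shape[0] for i in o)
    cv2.imwrite(f"pics/{tag}.png",np.hstack([cv2.copyMakeBorder(i,0,H-i.shape[0],0,0,cv2.BORDER_CONSTANT) for i in o]))
E
python3 - <<'E'
from h import *
lead=-81-22; P=bay(65,lead-75,26); print(P, "mouth",bay(59,-81,28))
a=arm.current_ee_pos(); arm.move_l([a[0],a[1],.28],feed=.3)
print(arm.current_t())
arm.move_to(bay(65,lead-75,176),RI); print(arm.current_t(),arm.current_joint_positions())
arm.move_l(P,feed=.15); print(arm.current_t(),tobay(arm.current_ee_pos()),arm.current_width(),arm.current_force())
crops("pre",{"top":(260,135,100,80),"scene":(275,145,100,80)})
E
```

```text
[ 0.60273555 -0.19316279  0.13246838] mouth [ 0.57969875 -0.09873452  0.13120043]
5.775
7.8917 [-41.68923935  12.27951438 103.25797551  31.20772521  49.30009991
 -69.25200144]
9.0417 [  65.38082159 -178.22546598   26.64534292] 0.009810445786113434 [-0.25807165  0.02310627  0.33563118]
```

View pics/pre.png

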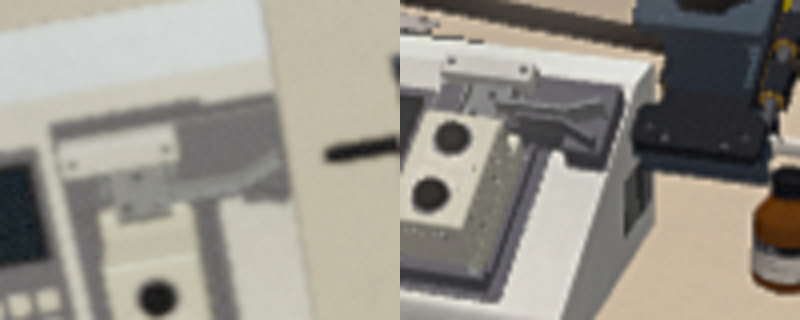

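The marker cap's leading end is at crop (327,155) in the top view. The bent flange runs (225,188) to (282,155). In the scene view the mouth is clear and the bottle sits well below. Now I'll compare predicted and observed positions numerically.

Run:
```python
from h import *
im=cv2.imread("pics/pre_top.png").astype(int)
e=tobay(arm.current_ee_pos()); print(e)
f=lambda P:((project("top",bay(*P))[0]-[260,135]+.5)*4).round(1).tolist()
for n,P in dict(lead=(e[0],-103,e[2]+3),mk2=(e[0],-125,e[2]+3),flbend=(62,-58,41),fltip=(72.5,-81,41),flstr=(62,-24,41),ribbend=(57,-58,36),ribtip=(47,-81,36),coverBL=(100,40,37),coverBR=(100,-26,37),coverFL=(82,40,37),coverFR=(82,-26,37),blkBR=(100,-84,22),blkFR=(54,-84,22),cap=(13.6,0,68)).items(): print(n,f(P))
m=(im.max(2)<70); m[:, :338]=0; m[:165]=0; m[180:]=0; m[:,359:]=0
yx=np.argwhere(m); print("cap px", ((yx[:,::-1]-[260,135]+.5)*4).tolist())
o=cv2.resize(im[155:200,295:350].astype(np.uint8),None,fx=13,fy=13,interpolation=cv2.INTER_CUBIC)
for P,c in [((e[0],-103,e[2]+3),(0,0,255)),((e[0],-125,e[2]+3),(0,0,255)),((62,-58,41),(0,255,0)),((72.5,-81,41),(0,255,0)),((62,-24,41),(0,255,0)),((57,-58,36),(255,0,0)),((47,-81,36),(255,0,0)),((57,-24,36),(255,0,0)),((100,-84,22),(0,255,255)),((54,-84,22),(0,255,255)),((100,-26,37),(255,0,255)),((82,-26,37),(255,0,255))]:
    q=(project("top",bay(*P))[0]-[295,155]+.5)*13; cv2.drawMarker(o,tuple(int(v) for v in q),c,cv2.MARKER_CROSS,14,2)
cv2.imwrite("pics/pre2.png",o)
```

```text
[  65.43663996 -178.33931641   26.79967998]
lead [321.4, 156.8]
mk2 [359.9, 150.2]
flbend [244.7, 183.6]
fltip [282.6, 159.5]
flstr [184.6, 193.8]
ribbend [245.6, 188.1]
ribtip [288.6, 197.3]
coverBL [58.2, 148.3]
coverBR [176.2, 128.0]
coverFL [64.7, 177.9]
coverFR [181.8, 157.8]
blkBR [277.9, 100.8]
blkFR [289.9, 175.6]
cap [158.4, 299.0]
cap px [[378.0, 142.0], [382.0, 142.0], [386.0, 142.0], [390.0, 142.0], [394.0, 142.0], [354.0, 146.0], [358.0, 146.0], [362.0, 146.0], [366.0, 146.0], [370.0, 146.0], [374.0, 146.0], [378.0, 146.0], [382.0, 146.0], [386.0, 146.0], [390.0, 146.0], [394.0, 146.0], [334.0, 150.0], [338.0, 150.0], [342.0, 150.0], [346.0, 150.0], [350.0, 150.0], [354.0, 150.0], [358.0, 150.0], [362.0, 150.0], [366.0, 150.0], [370.0, 150.0], [374.0, 150.0], [378.0, 150.0], [382.0, 150.0], [386.0, 150.0], [390.0, 150.0], [394.0, 150.0], [330.0, 154.0], [334.0, 154.0], [338.0, 154.0], [342.0, 154.0], [346.0, 154.0], [350.0, 154.0], [354.0, 154.0], [358.0, 154.0], [362.0, 154.0], [366.0, 154.0], [370.0, 154.0], [374.0, 154.0], [330.0, 158.0], [334.0, 158.0], [338.0, 158.0], [342.0, 158.0], [346.0, 158.0], [350.0, 158.0]]
```

View pics/pre2.png

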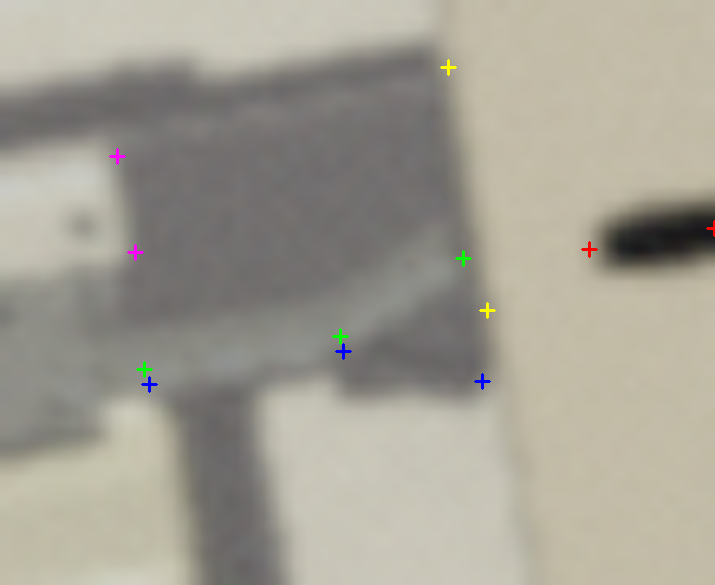

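In the zoomed top view the predicted flange edge matches the strip's lower edge, (340,350) to (465,262), within about 1–2 mm. The marker's axis is on its predicted line and its end is about 2 mm short of nominal, at (602,245). I'll now push it in with force monitoring.

Run:
```python
from h import *
f0=np.array(arm.current_force())
for y in [-155,-148,-142,-136,-130,-124,-118,-112]:
    arm.move_l(bay(64.6,y,25.7),RI,feed=.04 if y>-155 else .06)
    F=(np.array(arm.current_force())-f0)@B; e=tobay(arm.current_ee_pos())
    print(y,e.round(1),"F",F.round(1),round(arm.current_width()*1e3,2),round(arm.current_t(),2))
    if np.linalg.norm(F)>30: print("STOP"); break
crops("ins",{"top":(280,140,80,60),"scene":(315,150,80,60)})
```

```text
-155 [  65.4 -157.    26.2] F [ -5.7 -17.    1.2] 9.63 9.68
-148 [  66.9 -154.    26.7] F [ -9.6 -38.7   3.7] 10.37 10.0
STOP
```

View pics/ins.png

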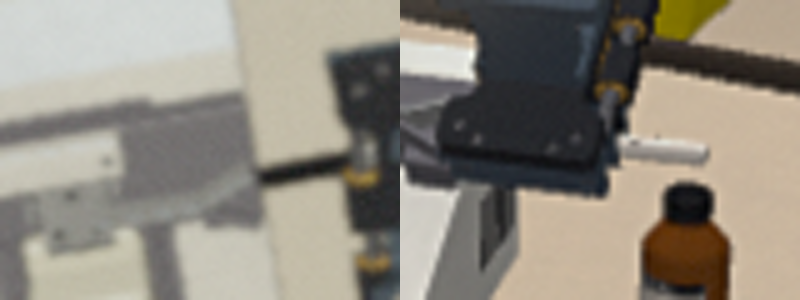

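The marker met something with its end just at the mouth. It is in line with the flange tip: I was at x 65, and 60–70 mm only just matches the flange tip's 70 mm. I need to enter nearer the mouth centre, x about 60, and follow the rib in. I'll back off and check numerically whether the marker slipped.

```bash
cat >> h.py <<'E'
def capline(img,e):
    """cap lead end & axis (bay mm) from the top picture (BGR), e = TCP in bay mm"""
    z=bay(e[0],e[1]+60,e[2]+6)[2]
    m=(img.max(2)<75).astype(np.uint8); q=project("top",bay(e[0],e[1]+75,e[2]+3))[0]; c=project("top",bay(e[0],e[1]+45,e[2]+3))[0]
    k=np.zeros_like(m); cv2.line(k,tuple(int(v) for v in q+(q-c)*.4),tuple(int(v) for v in c),1,9); m&=k
    g=img.max(2).astype(float); w=np.clip((150-g)/110,0,1)*k
    yx=np.argwhere(w>.3); W=w[w>.3]; xy=yx[:,::-1].astype(float)
    mu=(xy*W[:,None]).sum(0)/W.sum(); C=np.cov(xy.T,aweights=W); v=np.linalg.eigh(C)[1][:,1]; v*=-np.sign(v[0])
    t=(xy-mu)@v; A=W.sum(); pr=[ (mu+v*s) for s in (-8,0,6)]
    lead=mu+v*t[W>.5].max()
    L=tobay(onplane("top",np.array([lead,mu]),z)); d=L[0]-L[1]
    return L[0],np.degrees(np.arctan2(d[0],d[1]))
E
python3 - <<'E'
from h import *
print("pre",capline(cv2.imread("pics/pre_top.png"),np.array([65.4,-178.3,26.7])))
arm.move_l(bay(62,-178,25.7),RI,feed=.08)
e=tobay(arm.current_ee_pos()); im=arm.snapshot("top")[:,:,::-1].copy(); cv2.imwrite("pics/bk_top.png",im)
print(e,arm.current_width(),arm.current_force(),"now",capline(im,e),arm.current_t())
E
```

```text
pre (array([  66.20915916, -107.54163476,   32.23283174]), np.float64(-0.08438814756821363))
[  61.7005226  -177.67287805   25.59794812] 0.00990956794621765 [ 0.47791936 -0.17145571 -0.67022622] now (array([  62.29947805, -109.48551319,   31.25214103]), np.float64(-0.8050768441393638)) 10.675
```

Run:
```python
from h import *
f0=np.array(arm.current_force()); D=70.5
for ly,x in [(-92,59.5),(-82,59.5),(-75,59.5),(-70,59.8),(-66,60.8),(-62,62.6),(-58,64.3),(-52,64.7),(-46,64.7),(-41,64.7),(-37,64.7)]:
    arm.move_l(bay(x,ly-D,25.7),RI,feed=.05)
    F=(np.array(arm.current_force())-f0)@B; e=tobay(arm.current_ee_pos())
    print(ly,x,e.round(1),"lead",round(e[1]+D,1),"F",F.round(1),round(arm.current_width()*1e3,2),round(arm.current_t(),2))
    if np.linalg.norm(F)>32: print("STOP"); break
crops("ins2",{"top":(290,145,60,45),"scene":(325,155,60,45)})
```

```text
-92 59.5 [  59.6 -162.    25.7] lead -91.5 F [-0.6  0.4  0.5] 9.84 11.14
-82 59.5 [  60.2 -154.4   26. ] lead -83.9 F [ -2.7 -12.9   1.9] 9.65 11.49
-75 59.5 [  61.5 -151.4   26.5] lead -80.9 F [ -9.3 -34.4   4. ] 10.44 11.78
STOP
```

It was blocked again at the same y, about -84, which is the end of the catch block. So the marker is too low. I'll back off and check its pitch, then enter higher and feel for the block top.

Run:
```python
from h import *
arm.move_l(bay(59.5,-172,30),RI,feed=.08)
e=tobay(arm.current_ee_pos()); print(e,arm.current_width(),arm.current_t())
o=[]
for n in("top","scene"):
    im=arm.snapshot(n)[:,:,::-1].copy(); cv2.imwrite(f"pics/bk2_{n}.png",im)
    if n=="top": print(capline(im,e))
    P=[bay(e[0],e[1]+y,e[2]+3) for y in(70.5,45,-20,-61.5)]+[bay(48.4,-80,36),bay(70.1,-80,41),bay(54,-84,22)]
    q=project(n,np.array(P)); a=q.min(0)-8; w=max(80,np.ptp(q[:,0])+20); k=5.; x,y=int(a[0]),int(a[1]); w=78;hh=60
    c=cv2.resize(im[y:y+hh,x:x+w],None,fx=k,fy=k,interpolation=cv2.INTER_CUBIC)
    for p in q: cv2.drawMarker(c,tuple(int(v) for v in (p-[x,y]+.5)*k),(0,0,255),cv2.MARKER_CROSS,8,1)
    o.append(c)
cv2.imwrite("pics/bk2.png",np.hstack(o))
```

```text
[  59.33309784 -171.87730168   29.96771691] 0.009574330192594278 12.3667
(array([  59.39131896, -106.38043652,   35.93410293]), np.float64(-3.0729729769065455))
```

View pics/bk2.png

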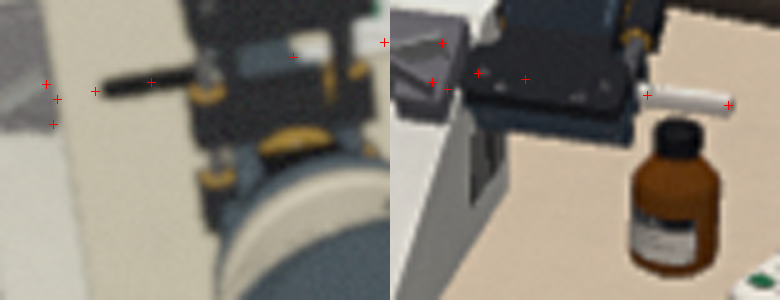

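In the scene view the marker's free end is at (733,105), level with the prediction, so there is no pitch. It has slipped about 3 mm in the grip (lead end at (103,88) in the top crop). The flange and rib tips appear slightly higher than predicted. Next I'll probe the block top.

Run:
```python
from h import *
D=67.5; f0=np.array(arm.current_force())
def go(x,ly,z,feed=.05):
    arm.move_l(bay(x,ly-D,z),RI,feed=feed)
    F=(np.array(arm.current_force())-f0)@B; e=tobay(arm.current_ee_pos())
    print(x,ly,z,e.round(1),"F",F.round(1),round(arm.current_width()*1e3,2),round(arm.current_t(),2)); return F
F=go(59.3,-90,35,.08)
for y in(-82,-74):
    F=go(59.3,y,35)
    if np.linalg.norm(F)>12: break
else:
    for z in np.arange(33.5,23,-1.):
        F=go(59.3,-74,z,.03)
        if np.linalg.norm(F)>4: break
```

```text
59.3 -90 35 [  59.4 -156.6   35.2] F [-1.   1.4 -0. ] 9.94 12.81
59.3 -82 35 [  59.3 -149.1   35. ] F [-0.7  0.2 -1.3] 9.9 13.12
59.3 -74 35 [  59.2 -141.1   35. ] F [-2.1  0.2 -0.1] 9.73 13.43
59.3 -74 33.5 [  59.3 -141.6   33.4] F [-0.9 -0.1 -0.4] 9.81 13.68
59.3 -74 32.5 [  59.3 -141.6   32.5] F [-0.1  0.7  0.3] 9.35 13.93
59.3 -74 31.5 [  59.3 -141.5   31.4] F [-0.6  0.3 -0. ] 9.67 14.18
59.3 -74 30.5 [  59.3 -141.5   30.4] F [0.3 0.8 1.5] 9.91 14.43
59.3 -74 29.5 [  59.3 -141.6   29.6] F [-1.3 -0.1  5.6] 9.82 14.68
```

The block top contact is at TCP z of about 30.5, so I'll insert at 31.5.

Run:
```python
from h import *
D=67.5; f0=np.zeros(3)
for ly,x in [(-74,59.3),(-70,59.8),(-66,60.8),(-62,62.6),(-58,64.3),(-52,64.7),(-47,64.7),(-42,64.7),(-37,64.7)]:
    arm.move_l(bay(x,ly-D,31.6),RI,feed=.04)
    F=np.array(arm.current_force())@B; e=tobay(arm.current_ee_pos())
    print(ly,x,e.round(1),"lead",round(e[1]+D,1),"F",F.round(1),round(arm.current_width()*1e3,2),round(arm.current_t(),2))
    if np.linalg.norm(F)>30: print("STOP"); break
crops("ins3",{"top":(290,145,60,45),"scene":(325,155,60,45)})
```

```text
-74 59.3 [  59.4 -141.5   31.7] lead -74.0 F [ 0.4 -0.4 -0.8] 9.74 14.93
-70 59.8 [  59.8 -137.1   31.6] lead -69.6 F [-0.4  0.1 -0.5] 9.61 15.18
-66 60.8 [  60.5 -133.3   31.5] lead -65.8 F [-4.4 -3.1 -0.4] 10.05 15.43
-62 62.6 [  62.2 -129.3   31.5] lead -61.8 F [-4.1 -3.1 -0.9] 9.23 15.68
-58 64.3 [  64.  -125.6   31.5] lead -58.1 F [-4.7 -5.1 -1.7] 9.76 15.94
-52 64.7 [  64.  -118.5   31.5] lead -51.0 F [-4.6  3.9  0.4] 9.68 16.24
-47 64.7 [  64.2 -114.2   31.5] lead -46.7 F [-6.3 -0.5 -0.1] 9.94 16.52
-42 64.7 [  64.2 -109.2   31.5] lead -41.7 F [-7.3 -0.5 -0.9] 9.98 16.79
-37 64.7 [  64.2 -104.3   31.5] lead -36.8 F [-6.8 -0.3 -1. ] 9.9 17.07
```

The insertion went in smoothly. The sideways reaction is about 7 N, which is the spring, and the lead end is about 44 mm past the mouth. Releasing and retreating now.

Run:
```python
from h import *
arm.move_l(bay(63.9,-105,31.4),RI,feed=.03)
arm.grip(.026); arm.sleep(.2); print(arm.current_width(),arm.current_force())
e=tobay(arm.current_ee_pos()); arm.move_l(bay(e[0],e[1],130),feed=.15)
R=np.c_[B[:,0],-B[:,1],-B[:,2]]
arm.move_to(bay(-60,-60,190),R)
print(arm.current_t(),arm.current_joint_positions())
crops("rel",{"top":(280,140,100,75),"scene":(290,145,100,75)})
```

```text
0.02623440136983557 [-0.19591386 -0.09970966  0.44253818]
20.0583 [-45.61904232   3.24766309 126.164041    40.10302612  39.86687835
   5.26260829]
```

View pics/rel.png

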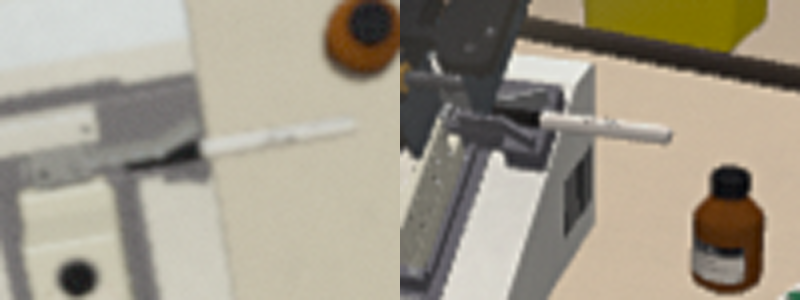

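The marker is now wedged in the gap on its own, running from (120,168) to (355,125) in the top crop and sticking out to the right. The bottle is untouched. Now for the pack.

Run:
```python
from h import *
print("marker ends bay",tobay(onplane("top",np.array([[120,168],[355,125]])/4+[280,140]-.4,.14)).round(1).tolist())
R=np.c_[B[:,0],-B[:,1],-B[:,2]]
arm.grip(.078); arm.move_to(bay(-5,0,110),R)
for z in(60,24): 
    arm.move_l(bay(-5,0,z),R,feed=.12); print(tobay(arm.current_ee_pos()).round(1),(np.array(arm.current_force())@B).round(1))
arm.grip(0.0); print("w",arm.current_width(),(np.array(arm.current_force())@B).round(1),tobay(arm.current_ee_pos()).round(1),arm.current_t())
for z in (27,31,36,45,60):
    arm.move_l(bay(-5,0,z),R,feed=.05); F=np.array(arm.current_force())@B
    print(z,tobay(arm.current_ee_pos()).round(1),F.round(1),round(arm.current_width(),4),round(arm.current_t(),2))
    if np.linalg.norm(F)>15: print("STOP");break
else:
    arm.move_l(bay(-5,0,150),R,feed=.15); print(arm.current_width(),arm.current_force(),arm.current_t(),arm.current_joint_positions())
im=arm.snapshot("scene"); cv2.imwrite("pics/lift_scene.png",im[:,:,::-1])
cv2.imwrite("pics/lift_top.png",arm.snapshot("top")[:,:,::-1])
```

```text
marker ends bay [[61.7, -33.1, 36.6], [63.2, -166.9, 35.8]]
[-5.1 -0.7 60.6] [-0.3 -0.2  0.4]
[-5.  -0.  24.7] [ 0.3 -0.1 -0.2]
w 0.054070088545797514 [ 1.1 -1.  12.5] [-4.8 -0.1 24.4] 23.225
27 [-5.  -0.  27.1] [-0.9 -0.3 -0.8] 0.054 23.48
31 [-5. -0. 31.] [-0.8  0.5 -1. ] 0.0541 23.73
36 [-5. -0. 36.] [ 0.2 -0.1 -0.7] 0.0539 23.98
45 [-5.  -0.  44.9] [-1.6 -0.1 -2.3] 0.0541 24.31
60 [-4.9 -0.  59.8] [-0.9 -0.  -2.1] 0.054 24.76
0.05361168505212807 [ 0.09226621  0.0099433  -2.787817  ] 25.5083 [-26.1921553    6.29230737 124.39822876  36.92075323  29.51301621
  24.41262346]
```

Run:
```python
from h import *
a=np.radians(-2.5); tx=np.array([np.cos(a),np.sin(a),0]); z=np.array([0,0,-1.]); R=np.c_[tx,np.cross(z,tx),z]
c=np.array([.4635,-.3796,0])-.005*tx
arm.move_to(c+[0,0,.20],R); print(arm.current_t(),arm.current_width())
arm.move_l(c+[0,0,.05],R,feed=.15); arm.sleep(.2); f0=arm.current_force()[2]; print(arm.current_t(),f0)
for h in np.arange(.034,.019,-.001):
    arm.move_l(c+[0,0,h],R,feed=.03 if h<.033 else .06); f=arm.current_force()[2]-f0; 
    print(round(h,4),arm.current_ee_pos().round(4) if hasattr(arm.current_ee_pos(),'round') else arm.current_ee_pos(),round(f,2),round(arm.current_t(),2))
    if f>2.2: break
```

```text
26.8917 0.05430752427397939
28.2417 -2.5207684291429446
0.034 [ 0.4582 -0.3791  0.0334] 0.2 28.66
0.033 [ 0.4586 -0.3794  0.0331] 0.06 28.91
0.032 [ 0.4585 -0.3794  0.032 ] -0.24 29.16
0.031 [ 0.4585 -0.3794  0.0309] 0.85 29.41
0.03 [ 0.4585 -0.3793  0.0299] -0.12 29.66
0.029 [ 0.4585 -0.3793  0.0289] -0.15 29.91
0.028 [ 0.4585 -0.3794  0.0279] -0.7 30.16
0.027 [ 0.4585 -0.3794  0.0269] 0.42 30.41
0.026 [ 0.4585 -0.3794  0.0259] 1.46 30.66
0.025 [ 0.4585 -0.3794  0.0249] 0.47 30.91
0.024 [ 0.4585 -0.3794  0.0239] -0.21 31.16
0.023 [ 0.4585 -0.3793  0.0229] -0.3 31.41
0.022 [ 0.4586 -0.3794  0.022 ] 1.91 31.66
0.021 [ 0.4586 -0.3794  0.0219] 18.75 31.91
```

Run:
```python
from h import *
e=np.array(arm.current_ee_pos()); R=arm.current_tool_rot()
arm.move_l([e[0],e[1],.0221],feed=.02); print(arm.current_force())
arm.grip(.068); arm.sleep(.2); print(arm.current_width(),arm.current_force())
arm.move_l([e[0],e[1],.16],feed=.12); arm.move_l([.40,-.1,.30],feed=.25); print(arm.current_t())
t=arm.snapshot("top")[:,:,::-1].copy(); s=arm.snapshot("scene")[:,:,::-1].copy()
cv2.imwrite("pics/end_top.png",t); cv2.imwrite("pics/end_scene.png",s)
t0=cv2.imread("pics/top0.png")
for n,(x,y,w,h) in dict(forceps=(362,218,38,45),timer=(385,138,36,38),bottle=(356,132,29,30)).items(): print(n,cv2.absdiff(t,t0)[y:y+h,x:x+w].mean())
f=lambda im,x,y,w,h:cv2.resize(im[y:y+h,x:x+w],(400,400*h//w),interpolation=cv2.INTER_CUBIC)
cv2.imwrite("pics/end.png",np.hstack([f(t,230,120,250,160)[:256],f(s,230,135,250,160)[:256]]))
```

```text
[ 0.62354331  0.10565626 -2.94443017]
0.06801830339450836 [ 0.10836584 -0.40707625 -0.72604035]
35.5167
forceps 21.20058479532164
timer 5.2894736842105265
bottle 4.879693486590038
```

View pics/end.png

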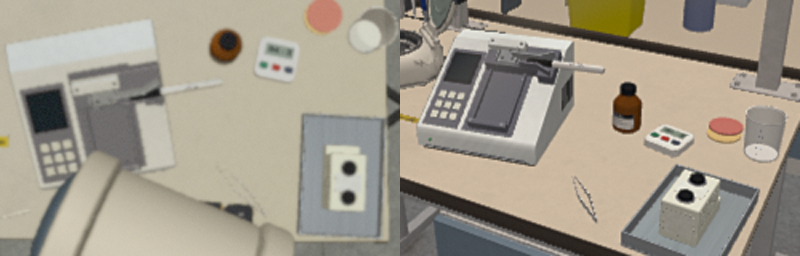

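The final picture shows the pack upright and flat inside the tray, the bay empty, and the marker still wedged. The arm overlaps the forceps box in the top view, so I'll compare the forceps in the scene view and then hand in.

Run:
```python
from h import *
a=cv2.imread("pics/scene0.png");b=cv2.imread("pics/end_scene.png")
print("forceps",cv2.absdiff(a,b)[242:276,333:358].mean(),"ref bench",cv2.absdiff(a,b)[200:220,430:442].mean())
t=cv2.imread("pics/rel_top.png").astype(int)
print(arm.current_t()); arm.sign_off()
```

```text
forceps 7.140392156862745 ref bench 6.3805555555555555
35.6167
the job is handed in; nothing more can be done
```

The marker is wedged between rib and flange, and the spent pack sits flat and upright in the steel tray. I handed the job in at 35.6 s of the 58 s allowed.

**Marker:** The first two pushes were blocked because the marker was too low and hit the end of the catch block. The wrist force reached about 39 N, and the marker slipped about 5 mm in the grip. I then felt for the top of the block, went in about 6 mm higher, and it slid in smoothly. Its end is about 44 to 48 mm past the mouth, and it stayed in place when I released it.

**Push force:** The push along the marker read about 5 N or less, below the 10–18 N you gave. The sideways reaction of about 7 N matches the spring, the picture shows the marker in the gap, and the pack came out with no snag.

**Pack:** It lifted square off the slope with only its own weight of about 2.4 N on the wrist. When I set it down, the last 1 mm step pressed it into the tray with about 19 N. I eased that off before letting go.

**Last checks:**
- The final picture shows the pack upright inside the tray, the bay empty and the marker still wedged.
- The bottle and timer look unchanged from the start in the top view (differences of about 5 grey levels).
- The arm blocked the top view of the forceps. In the scene view they differ by 7.1 grey levels, against 6.4 for bare bench, so they look undisturbed.

My camera fit of the bay seemed about 5 mm low in height, so I relied on touch there and for setting the pack down.

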